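# Start the lamp supply and hold the flip mirror at its balance point

## Task

On the lamp supply press the long bar key, then the square key, then the round key, each right down and one at a time, letting each spring back before the next. Then grip the mirror flap by its side handle, swing it up until it stands straight up at its balance point, without letting it go over to the far side, and finish while still gripping it there firmly and motionless. Leave the glassware, the brass lamp and the other loose things where they are.

Things in the scene. Friction and masses are not known exactly. Their poses are not given: they have to be found in the camera images.
- key_bar_top (a point): centre of the top face of the long bar key (44 mm along its x, 12 mm wide), an ivory cap 12 mm proud of its own 56 mm square black module. Three such modules, 54 mm high including the base, stand 66 mm apart in a row on the grey lamp supply, their order changing; the key tops are about 66 mm above the bench. The point's z points up, its y along the row; it sinks with the key
- key_bar (a joint): how far the long bar key (44 mm along its x, 12 mm wide) is pressed: 0 up, 0.006 m right down; sprung, about 1.2 N to start and 4.8 N right down; springs back when let go
- key_square_top (a point): centre of the top face of the square key (24 x 24 mm), an ivory cap 12 mm proud of its own 56 mm square black module. Three such modules, 54 mm high including the base, stand 66 mm apart in a row on the grey lamp supply, their order changing; the key tops are about 66 mm above the bench. The point's z points up, its y along the row; it sinks with the key
- key_square (a joint): how far the square key (24 x 24 mm) is pressed: 0 up, 0.006 m right down; sprung, about 1.2 N to start and 4.8 N right down; springs back when let go
- key_round_top (a point): centre of the top face of the round key (32 mm across), an ivory cap 12 mm proud of its own 56 mm square black module. Three such modules, 54 mm high including the base, stand 66 mm apart in a row on the grey lamp supply, their order changing; the key tops are about 66 mm above the bench. The point's z points up, its y along the row; it sinks with the key
- key_round (a joint): how far the round key (32 mm across) is pressed: 0 up, 0.006 m right down; sprung, about 1.2 N to start and 4.8 N right down; springs back when let go
- flap_hinge (a point): middle of the hinge axis of the mirror flap, 100 mm above the bench, on the fixed stand (140 x 150 mm base plate, two uprights 114 mm tall at 60 mm either side of this point). Its y lies along the hinge axis (towards the side where the handle is), z up; the flap starts leaning to its -x side
- flap_angle (a joint): angle of the mirror flap about its hinge: 0 when it stands straight up, which is its balance point; negative leaning to the -x side of point flap_hinge, positive to the +x side; stops at -0.96 and +0.96 rad. The flap (96 mm wide, 8 mm thick, reaching 92 mm from the hinge, about 0.25 kg) turns freely and falls to a stop from either side of 0. It starts resting on the -0.96 stop
- flap: the mirror flap itself, a black-framed mirror with its handle rod; origin on the hinge axis, at its middle; z runs from the hinge to the free edge, y along the hinge towards the handle
- handle (a point): round steel handle rod of the flap, 12 mm thick, sticking out sideways from the flap's upper edge parallel to the hinge: its free part is about 82 mm long, with a 16 mm thick end collar over its last 6 mm. This point is on its axis, at the place to grip: 85 mm from the hinge axis and 90 mm along +y from the middle of the hinge. Its y runs along the rod, its z away from the hinge; the rod can turn between the fingers
- lamp: bystander: brass bayonet lamp socket with a small bulb, on a round 96 mm wooden swivel base, 129 mm tall, loose; origin under its centre
- jar: bystander: squat green glass specimen jar, 68 mm across, 85 mm tall, loose; origin under its centre
- rack: bystander: white ceramic test tube rack, 65 x 190 x 45 mm tall, loose; origin under its centre
- rod_a: bystander: glass stirring rod lying on the bench, 8 mm thick, 198 mm long along its y; origin under its middle
- rod_b: bystander: the other glass stirring rod, alike; origin under its middle
- funnel: bystander: black bakelite funnel standing on its 90 mm wide mouth, 105 mm tall, loose; origin under its centre
- beaker: bystander: glass beaker, 68 mm across, 85 mm tall, loose; origin under its centre
Mind the look-alikes: they are no part of the job. What is shaped like the part that bears flap_hinge but orange or red is not meant.

How it is judged:
By the outcome, as a careful person would: the job done as asked, in the order asked, and still so for the second after the job is handed in, while the arm keeps its last pose, push and grip.
It also fails if it takes over 51 s, if anything falls off the work surface, if the arm or the gripper's body presses on something with over 40 N, if the wrist force passes 120 N, or if a joint passes its speed limit or range.

## Robot

A 6-joint arm with a two-finger parallel gripper is mounted at the origin on the work surface. World frame = base frame: x ahead of the robot, y to its left, z up, the work surface at z = 0. Lengths are in m, angles in rad, forces in N, time in s.
With the tool pointing down it reaches from about 0.425 to 0.95 m from the base axis. Payload 3.5 kg.
Tool frame: the origin (TCP) lies at the very end of the fingers, on their centre line; the grasp point (between the pads) lies behind it (ctrl.grasp_offset is the z of the grasp point in the tool frame, in m); z points along the fingers, x is the direction in which the jaws open and shut, and the axes are right-handed (so a half turn about z gives the same grasp; the last joint's range is limited). The gripper opens to 85 mm and grips with 20 to 120 N. Pads are 22 mm wide; open, the fingers measure 114 mm over their backs; the gripper's body (76 mm by 85 mm) begins 54 mm behind the grasp point. The pads swing forward as they close: fully open they stand 13 mm farther back than shut.
Start: joints at [-1.396, 0.286, 1.577, -0, 1.279, -0.15], TCP at [0.215, -0.64, 0.231] pointing down, gripper open.
Joint ranges: [-2.77, 2.77], [-0.9, 2.22], [0.21, 2.48], [-1.53, 4.67], [0.24, 2.81], [-2.84, 2.84]. Speed limits (rad/s): [2.79, 2.79, 3.14, 3.14, 3.14, 3.14].

## Interface

Orientations are given as a unit quaternion [x, y, z, w].
In Python, from plant import ctrl gives the robot as it stands.
- The arm moves only by the shell command python3 -m jog 'ROWS' [FORCE]. ROWS is JSON, a list of rows, each an object with "grip": the closure, from 0 (fully open) to 1 (shut); "xyz": the shift along the tool's x, y, z in m, a list of three; "dr": the turn, a rotation vector about the tool's x, y, z in rad, a list of three. A call has 1 to 12 rows; each row is the pose to reach, as a shift and turn from the pose commanded when the call began, along the tool's axes at that moment; what a row does not reach only later rows make up. A row lasts 1/12 s, in which the tool goes at most 41.7 mm and 7.16 degrees, less where a joint would pass 70% of its speed; a pose out of reach is approached as far as the arm can. A call with a gripper value outside its range is refused whole. The fingers move at their own pace and stop on an object; FORCE is the grip in N (left out, the last holds). Time passes only in rows, so rows that repeat a pose let the fingers close. It gives the time, the measured TCP pose, the force and the opening at its end, in the units of the state.
- ctrl.get_state(): the state, without advancing time (a new reading comes with each control period).
- ctrl.read_camera(name): name is "scene" or "top" or "wrist"; returns the picture (480x640x3 uint8, red, green, blue); there is no depth.
- ctrl.get_calibration(name): a dict with "mtx" (3x3 intrinsics, pixels), "R" (3x3) and "t" (3): a world point X has camera coordinates R X + t; the wrist camera has in their place "hand_eye" (4x4, takes a point from camera to tool coordinates, whose origin is the TCP and whose axes are the tool frame's). Camera axes: x right, y down, z forward; pixel columns grow to the right and rows downward; lengths in m; the calibration is good to about 2 mm. A picture is of the moment at which its call begins: read the wrist's pose just before it. get_calibration takes no time and is no camera call.
- ctrl.sign_off(): hands the job in, once; it reports no verdict.
The state is a dict: "time": time; "qpos": joint angles; "dq": joint speeds; "joint_efforts": joint torques, N m; "eef_pos": TCP position; "tcp_rot": TCP orientation; "contact_force": force on the tool from outside, world axes, zero at the start; "wrist_torque": the same for the moment, N m; "opening": opening from 0.0 (shut) to 1.0 (fully open).
Only numpy, scipy, OpenCV 4.12 (cv2) and the standard library are available. Lean on these libraries where they do the work, as an engineer would, in place of code of your own. Each camera call takes 0.05 s, during which the arm holds its last target.

## Working session

There is one attempt and no reset: what is moved stays moved. The work goes in short steps, Python scripts to look and compute and a shell command to move; the robot and the scene stay as the last step left them, time stands still between calls to the robot, and variables do not carry over. Pictures are saved under pics/ and viewed, and the job is handed in when it is done.

```bash
ls; mkdir -p pics; python3 - <<'E'
from plant import ctrl
import cv2,numpy as np
s=ctrl.get_state();print(s, ctrl.grasp_offset)
for n in("scene","top","wrist"):
    cv2.imwrite(f"pics/{n}0.png",ctrl.read_camera(n)[:,:,::-1]); print(n,ctrl.get_calibration(n))
E
```

```text
pics
{'time': 0.0, 'qpos': array([-1.39597567e+00,  2.87206224e-01,  1.57819022e+00, -2.27085569e-05,
        1.27857717e+00, -1.50002623e-01]), 'dq': array([ 1.45660780e-03,  1.34592840e-04,  2.68338771e-04, -4.07555049e-04,
        2.32103103e-04, -8.00545871e-05]), 'joint_efforts': array([ 9.91181264e-05, -4.05971324e+01, -2.92626500e+01, -1.88510394e-04,
        5.78331150e-03,  9.61692848e-06]), 'eef_pos': array([ 0.21532577, -0.63903965,  0.22991297]), 'tcp_rot': array([ 0.8121409 , -0.58346015, -0.00085977, -0.00082351]), 'contact_force': array([-0.20458228, -0.25996405, -0.39361111]), 'wrist_torque': array([-0.01751902, -0.01186535, -0.0275175 ]), 'opening': 0.9987909612910725} -0.0187
scene {'mtx': array([[489.74017609,   0.        , 325.17817187],
       [  0.        , 489.74017609, 243.20760794],
       [  0.        ,   0.        ,   1.        ]]), 'R': array([[ 0.7571938 ,  0.65309393, -0.01121904],
       [ 0.52916285, -0.62339727, -0.57564097],
       [-0.38294154,  0.42993507, -0.81762559]]), 't': array([-0.38493653, -0.19990379,  1.54877908])}
top {'mtx': array([[474.
[... 202 characters left out ...]
-04],
       [-9.70967110e-01,  2.56913039e-02, -2.37829412e-01],
       [ 2.37735951e-01, -6.67740828e-03, -9.71306867e-01]]), 't': array([0.02574696, 0.54127025, 1.2102556 ])}
wrist {'mtx': array([[391.25877056,   0.        , 322.49402068],
       [  0.        , 391.25877056, 245.65236503],
       [  0.        ,   0.        ,   1.        ]]), 'hand_eye': array([[ 9.99999631e-01,  8.59352577e-04, -1.51827305e-05,
         7.52161159e-04],
       [-8.15131309e-04,  9.53846319e-01,  3.00294083e-01,
        -7.54605778e-02],
       [ 2.72540485e-04, -3.00293959e-01,  9.53846667e-01,
        -1.42879111e-01],
       [ 0.00000000e+00,  0.00000000e+00,  0.00000000e+00,
         1.00000000e+00]])}
```

View pics/scene0.png

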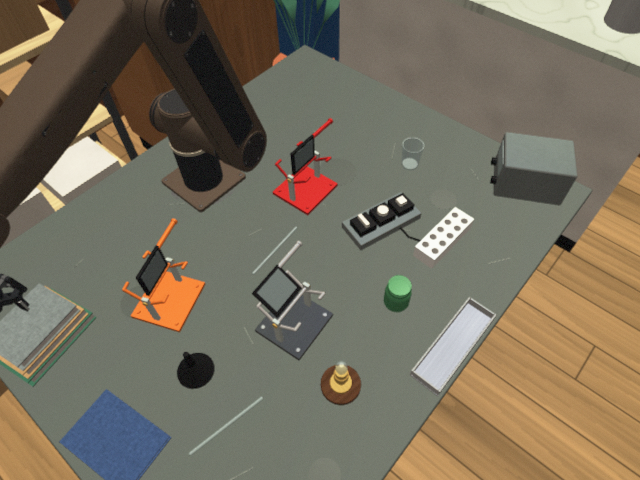

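View pics/top0.png

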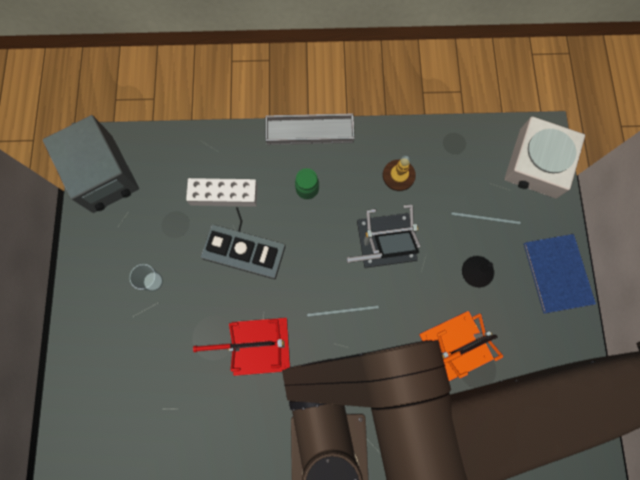

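View pics/wrist0.png

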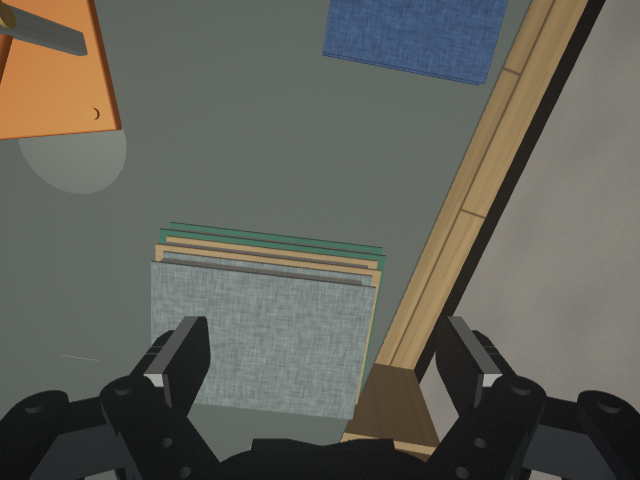

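The scene shows three flap stands: grey (scene 295,310; top 390,240), red (305,180; 262,345) and orange (165,290; 460,345). Only the grey one fits, since orange and red are excluded. In the top view the keys look like square (217,242), round (241,248) and bar (264,255). I'll confirm this in enlarged crops.

```bash
python3 - <<'E'
import cv2,numpy as np
t=cv2.imread("pics/top0.png");s=cv2.imread("pics/scene0.png")
a=cv2.resize(t[215:285,190:290],None,fx=4,fy=4,interpolation=cv2.INTER_CUBIC)
b=cv2.resize(t[195:275,335:435],None,fx=4,fy=4,interpolation=cv2.INTER_CUBIC)
c=cv2.resize(s[180:250,335:435],None,fx=4,fy=4,interpolation=cv2.INTER_CUBIC)
d=cv2.resize(s[230:360,235:345],None,fx=4,fy=4,interpolation=cv2.INTER_CUBIC)[:,:400]
d=cv2.resize(s[230:360,245:345],(400,520),interpolation=cv2.INTER_CUBIC)
cv2.imwrite("pics/c1.png",np.vstack([np.hstack([a,c])]))
cv2.imwrite("pics/c2.png",np.hstack([np.vstack([b,np.zeros((200,400,3),np.uint8)]),d]))if 0 else cv2.imwrite("pics/c2.png",np.hstack([cv2.copyMakeBorder(b,0,200,0,0,0),d]))
E
```

```text
(no output)
```

View pics/c1.png

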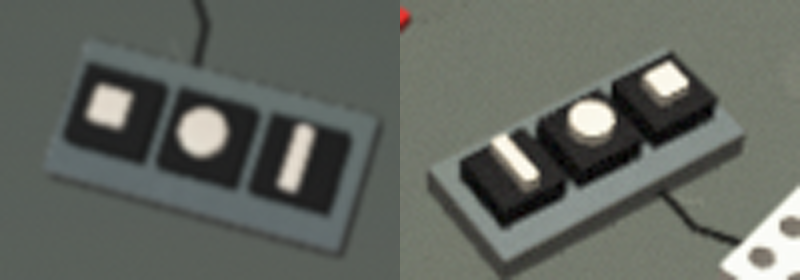

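View pics/c2.png

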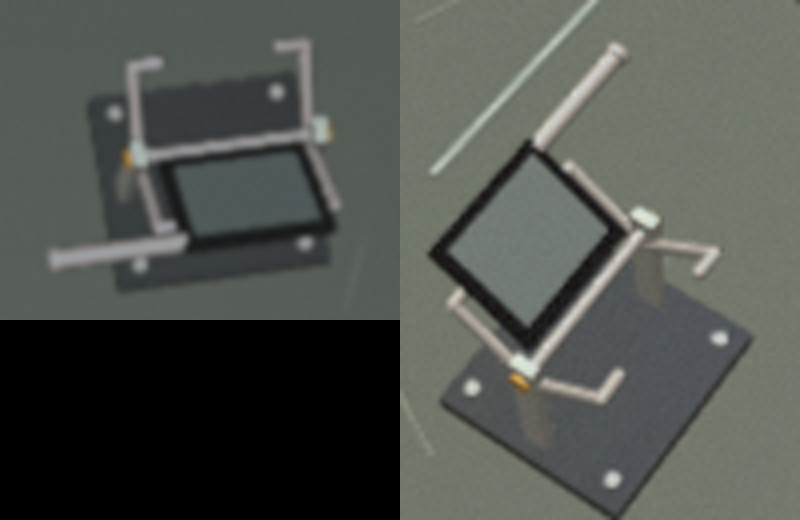

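The crops confirm it. Along the row the keys are square, round, bar (towards −y). The grey stand's flap leans towards the robot with its handle on the +y side. Next I'll triangulate from the top and scene views.

```bash
cat > h.py <<'E'
import numpy as np,cv2
from scipy.spatial.transform import Rotation as Ro
from plant import ctrl
def cam(n,st=None):
    c=ctrl.get_calibration(n);K=c["mtx"]
    if n!="wrist": R=c["R"];o=-R.T@c["t"];return K,R.T,o
    W=np.eye(4);W[:3,:3]=Ro.from_quat(st["tcp_rot"]).as_matrix();W[:3,3]=st["eef_pos"]
    M=W@c["hand_eye"];return K,M[:3,:3],M[:3,3]
def ray(cm,uv):
    K,R,o=cm;d=R@np.linalg.inv(K)@np.array([uv[0],uv[1],1.]);return o,d/np.linalg.norm(d)
def plane(cm,uv,z):
    o,d=ray(cm,uv);return o+d*(z-o[2])/d[2]
def tri(*rs):
    A=np.zeros((3,3));b=np.zeros(3)
    for o,d in rs:
        P=np.eye(3)-np.outer(d,d);A+=P;b+=P@o
    x=np.linalg.solve(A,b);return x,[round(float(np.linalg.norm(np.cross(x-o,d)))*1e3,1) for o,d in rs]
def proj(cm,X):
    K,R,o=cm;p=K@(R.T@(np.asarray(X)-o));return p[:2]/p[2]
E
python3 - <<'E'
from h import *
T=cam("top");S=cam("scene")
def c1t(u,v):return((u+.5)/4-.5+190,(v+.5)/4-.5+215)
def c1s(u,v):return((u-400+.5)/4-.5+335,(v+.5)/4-.5+180)
def c2t(u,v):return((u+.5)/4-.5+335,(v+.5)/4-.5+195)
def c2s(u,v):return((u-400+.5)/4-.5+245,(v+.5)/4-.5+230)
for n,a,b in[("sq",c1t(110,106),c1s(665,79)),("rd",c1t(202,132),c1s(592,119)),("bar",c1t(296,158),c1s(516,159)),
 ("hinge+y",c2t(138,153),c2s(645,216)),("hinge-y",c2t(320,127),c2s(524,364)),
 ("handle tip",c2t(57,259),c2s(617,50)),("handle root",c2t(180,242),c2s(538,145))]:
    print(n,tri(ray(T,a),ray(S,b)))
E
```

```text
sq (array([0.55065397, 0.28291902, 0.07011896]), [0.8, 0.8])
rd (array([0.53180007, 0.22156033, 0.0674501 ]), [0.8, 0.8])
bar (array([0.51259801, 0.15889705, 0.06683507]), [1.1, 1.1])
hinge+y (array([ 0.55035709, -0.11985238,  0.11743088]), [0.9, 0.9])
hinge-y (array([ 0.5640947 , -0.23891711,  0.11869282]), [0.5, 0.5])
handle tip (array([ 0.47424276, -0.06059941,  0.15817311]), [2.2, 2.2])
handle root (array([ 0.48321303, -0.13899955,  0.15241089]), [0.6, 0.6])
```

```bash
python3 -m jog '[{"grip":1,"xyz":[-0.123,-0.321,-0.07],"dr":[0,0,-0.95]},{"grip":1,"xyz":[-0.123,-0.321,-0.07],"dr":[0,0,-0.95]},{"grip":1,"xyz":[-0.123,-0.321,-0.07],"dr":[0,0,-0.95]},{"grip":1,"xyz":[-0.123,-0.321,-0.07],"dr":[0,0,-0.95]},{"grip":1,"xyz":[-0.123,-0.321,-0.07],"dr":[0,0,-0.95]},{"grip":1,"xyz":[-0.123,-0.321,-0.07],"dr":[0,0,-0.95]},{"grip":1,"xyz":[-0.123,-0.321,-0.07],"dr":[0,0,-0.95]},{"grip":1,"xyz":[-0.123,-0.321,-0.07],"dr":[0,0,-0.95]},{"grip":1,"xyz":[-0.123,-0.321,-0.07],"dr":[0,0,-0.95]},{"grip":1,"xyz":[-0.123,-0.321,-0.07],"dr":[0,0,-0.95]}]' 40; python3 - <<'E'
from h import *
s=ctrl.get_state();R=Ro.from_quat(s["tcp_rot"]).as_matrix();p=s["eef_pos"];print(p,R.round(3),s["qpos"].round(2))
cv2.imwrite("pics/t1.png",ctrl.read_camera("top")[:,:,::-1])
cv2.imwrite("pics/w1.png",ctrl.read_camera("wrist")[:,:,::-1])
for t in([.50,.12,.24],[.5126,.159,.11]):print(R.T@(np.array(t)-p))
E
```

```text
time: 0.98
eef_pos: [0.4836, -0.4178, 0.3025]
tcp_rot: [0.989, -0.145, 0.001, 0.0]
contact_force: [-0.1, -0.4, 0.1]
opening: -0.0
[ 0.48357546 -0.41778575  0.30252359] [[ 0.958 -0.287  0.002]
 [-0.287 -0.958 -0.001]
 [ 0.002 -0.    -1.   ]] [-0.87  0.16  1.59  0.    1.38 -0.58]
[-0.13852117 -0.5199316   0.06225348]
[-0.1379148  -0.5608974   0.19225807]
```

View pics/w1.png

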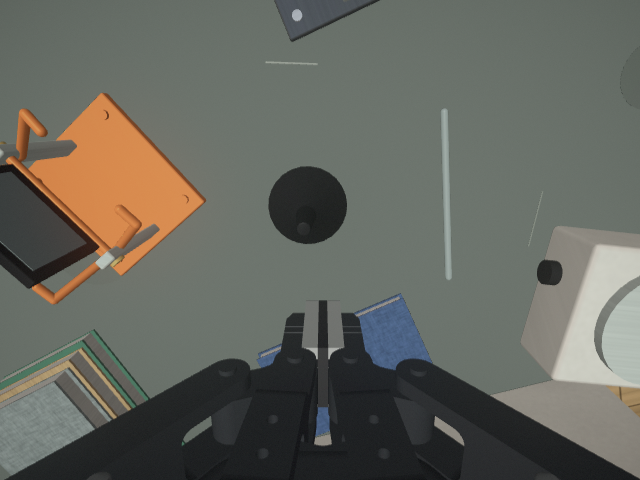

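```bash
python3 -m jog '[{"grip":1,"xyz":[-0.06,-0.26,0.02],"dr":[0,0,0]},{"grip":1,"xyz":[-0.06,-0.26,0.02],"dr":[0,0,0]},{"grip":1,"xyz":[-0.06,-0.26,0.02],"dr":[0,0,0]},{"grip":1,"xyz":[-0.06,-0.26,0.02],"dr":[0,0,0]},{"grip":1,"xyz":[-0.06,-0.26,0.02],"dr":[0,0,0]},{"grip":1,"xyz":[-0.06,-0.26,0.02],"dr":[0,0,0]},{"grip":1,"xyz":[-0.06,-0.26,0.02],"dr":[0,0,0]},{"grip":1,"xyz":[-0.06,-0.26,0.02],"dr":[0,0,0]},{"grip":1,"xyz":[-0.06,-0.26,0.02],"dr":[0,0,0]}]'; cat > snap.py <<'E'
from h import *
import sys,pickle
n=sys.argv[1];s=ctrl.get_state();im=ctrl.read_camera("wrist")[:,:,::-1]
cv2.imwrite(f"pics/{n}.png",im);pickle.dump({k:s[k] for k in("tcp_rot","eef_pos")},open(n+".pkl","wb"))
R=Ro.from_quat(s["tcp_rot"]).as_matrix();p=s["eef_pos"];print(p.round(4),s["qpos"].round(2));print(R.round(3))
for t in sys.argv[2:]:print(t,(R.T@(np.array(eval(t))-p)).round(4))
E
python3 snap.py w2 [.5126,.159,.14]
```

```text
time: 1.83
eef_pos: [0.4982, -0.155, 0.2808]
tcp_rot: [0.989, -0.147, -0.0, 0.0]
contact_force: [0.0, -0.2, -0.3]
opening: 0.004
[ 0.4982 -0.155   0.2808] [-0.5  -0.09  1.89 -0.    1.34 -0.2 ]
[[ 0.956 -0.292 -0.001]
 [-0.292 -0.956 -0.   ]
 [-0.001  0.001 -1.   ]]
[.5126,.159,.14] [-0.0777 -0.3046  0.1406]
```

View pics/w2.png

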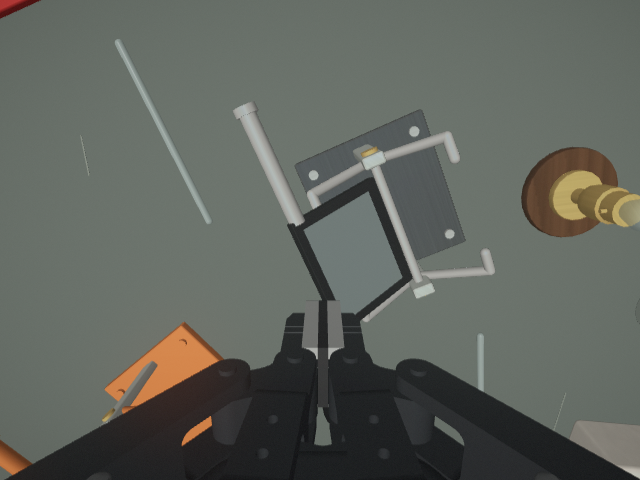

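The wrist view shows the grey flap. The handle tip collar is at (245,110), its root at (297,220), and the hinge caps at (373,158) and (423,289). Next I move over the keys.

```bash
python3 -m jog '[{"grip":1,"xyz":[-0.075,-0.28,0.06],"dr":[0,0,0]},{"grip":1,"xyz":[-0.075,-0.28,0.06],"dr":[0,0,0]},{"grip":1,"xyz":[-0.075,-0.28,0.08],"dr":[0,0,0]},{"grip":1,"xyz":[-0.075,-0.28,0.1],"dr":[0,0,0]},{"grip":1,"xyz":[-0.075,-0.28,0.1],"dr":[0,0,0]},{"grip":1,"xyz":[-0.075,-0.28,0.1],"dr":[0,0,0]},{"grip":1,"xyz":[-0.075,-0.28,0.1],"dr":[0,0,0]},{"grip":1,"xyz":[-0.075,-0.28,0.1],"dr":[0,0,0]},{"grip":1,"xyz":[-0.075,-0.28,0.1],"dr":[0,0,0]},{"grip":1,"xyz":[-0.075,-0.28,0.1],"dr":[0,0,0]}]'; python3 snap.py w3 [.5126,.159,.08]
```

```text
time: 2.72
eef_pos: [0.5092, 0.134, 0.1807]
tcp_rot: [0.989, -0.148, -0.001, 0.001]
contact_force: [0.2, -0.5, 0.5]
opening: -0.002
[0.5092 0.134  0.1807] [ 0.06  0.01  1.99 -0.    1.15  0.36]
[[ 0.956 -0.292 -0.001]
 [-0.292 -0.956 -0.001]
 [-0.001  0.001 -1.   ]]
[.5126,.159,.08] [-0.0039 -0.025   0.1006]
```

View pics/w3.png

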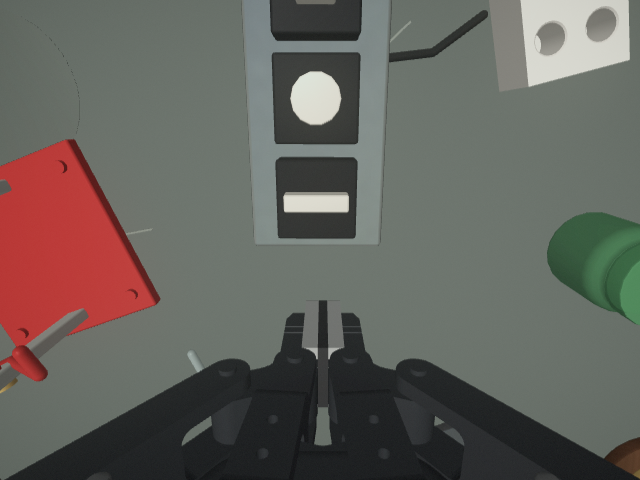

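The bar is centred at (316,203) and the round key at (316,98).

```bash
python3 - <<'E'
from h import *
import pickle
T=cam("top");S=cam("scene");L=lambda n:cam("wrist",pickle.load(open(n+".pkl","rb")))
W3=L("w3");W2=L("w2")
im=cv2.imread("pics/w3.png")
m=((im.min(2)>165)).astype(np.uint8)
n,l,st,c=cv2.connectedComponentsWithStats(m)
for i in range(1,n):
    if st[i,4]>200 and c[i][0]<400 and c[i][1]<260:print(st[i],c[i])
def c1t(u,v):return((u+.5)/4-.5+190,(v+.5)/4-.5+215)
def c1s(u,v):return((u-400+.5)/4-.5+335,(v+.5)/4-.5+180)
def c2t(u,v):return((u+.5)/4-.5+335,(v+.5)/4-.5+195)
def c2s(u,v):return((u-400+.5)/4-.5+245,(v+.5)/4-.5+230)
for n,w,a,b in[("rd",(316,98),c1t(202,132),c1s(592,119)),("bar",(316.5,202.5),c1t(296,158),c1s(516,159))]:
    print(n,tri(ray(W3,w),ray(T,a),ray(S,b)),plane(W3,w,.066))
for n,w,a,b in [("hinge+y",(373,158),c2t(138,153),c2s(645,216)),("hinge-y",(423,289),c2t(320,127),c2s(524,364)),
 ("handle tip",(245,108),c2t(57,259),c2s(617,50)),("handle root",(294,220),c2t(180,242),c2s(538,145))]:
    print(n,tri(ray(W2,w),ray(T,a),ray(S,b)))
E
```

```text
[ 290   72   51   52 2071] [315.24142926  97.45243844]
[ 284  195   65   17 1099] [315.88353048 202.97634213]
rd (array([0.53145719, 0.22138996, 0.06759809]), [0.7, 0.6, 1.2]) [0.53079669 0.22122998 0.066     ]
bar (array([0.51232971, 0.15892283, 0.06684408]), [0.5, 0.9, 1.2]) [0.51177642 0.15876777 0.066     ]
hinge+y (array([ 0.54980735, -0.11942556,  0.11662228]), [1.0, 1.2, 1.0])
hinge-y (array([ 0.56326451, -0.23834641,  0.11647112]), [1.6, 1.8, 0.6])
handle tip (array([ 0.47430575, -0.06028682,  0.15802867]), [0.6, 2.4, 1.9])
handle root (array([ 0.48243744, -0.13930131,  0.15316361]), [1.7, 0.2, 1.6])
```

```bash
python3 -m jog '[{"grip":1,"xyz":[-0.004,-0.025,0.03],"dr":[0,0,0]},{"grip":1,"xyz":[-0.004,-0.025,0.06],"dr":[0,0,0]},{"grip":1,"xyz":[-0.004,-0.025,0.09],"dr":[0,0,0]},{"grip":1,"xyz":[-0.004,-0.025,0.1],"dr":[0,0,0]},{"grip":1,"xyz":[-0.004,-0.025,0.1],"dr":[0,0,0]},{"grip":1,"xyz":[-0.004,-0.025,0.1],"dr":[0,0,0]}]'; python3 snap.py w4 [.512,.159,.0605] [.512,.159,.067]
```

```text
time: 3.27
eef_pos: [0.5133, 0.159, 0.0823]
tcp_rot: [0.989, -0.149, 0.0, -0.0]
contact_force: [1.2, -0.1, 0.3]
opening: 0.001
[0.5133 0.159  0.0823] [ 0.11  0.16  2.02 -0.    0.96  0.41]
[[ 0.956 -0.294  0.001]
 [-0.294 -0.956 -0.   ]
 [ 0.001 -0.    -1.   ]]
[.512,.159,.0605] [-0.0013  0.0004  0.0218]
[.512,.159,.067] [-0.0012  0.0004  0.0153]
```

View pics/w4.png

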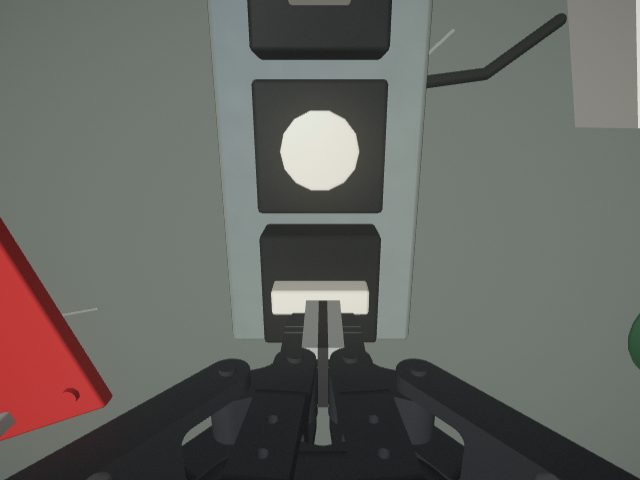

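The fingers are right over the bar. I'll press slowly.

```bash
python3 -m jog '[{"grip":1,"xyz":[-0.001,0,0.01],"dr":[0,0,0]},{"grip":1,"xyz":[-0.001,0,0.015],"dr":[0,0,0]},{"grip":1,"xyz":[-0.001,0,0.018],"dr":[0,0,0]},{"grip":1,"xyz":[-0.001,0,0.021],"dr":[0,0,0]},{"grip":1,"xyz":[-0.001,0,0.023],"dr":[0,0,0]},{"grip":1,"xyz":[-0.001,0,0.023],"dr":[0,0,0]},{"grip":1,"xyz":[-0.001,0,0.023],"dr":[0,0,0]}]'
```

```text
time: 3.9
eef_pos: [0.5119, 0.1605, 0.06]
tcp_rot: [0.989, -0.147, 0.0, 0.0]
contact_force: [-2.7, -2.0, 8.2]
opening: -0.002
```

```bash
python3 -m jog '[{"grip":1,"xyz":[0,0,0.001],"dr":[0,0,0]},{"grip":1,"xyz":[0,0,0.001],"dr":[0,0,0]},{"grip":1,"xyz":[0,0,0.001],"dr":[0,0,0]}]'; python3 snap.py w5
```

```text
time: 4.15
eef_pos: [0.512, 0.1605, 0.0599]
tcp_rot: [0.989, -0.147, 0.0, 0.0]
contact_force: [-5.6, -2.5, 12.8]
opening: 0.0
[0.512  0.1605 0.0599] [ 0.11  0.2   2.03 -0.    0.91  0.41]
[[ 0.957 -0.291 -0.   ]
 [-0.291 -0.957 -0.001]
 [ 0.     0.001 -1.   ]]
```

View pics/w5.png

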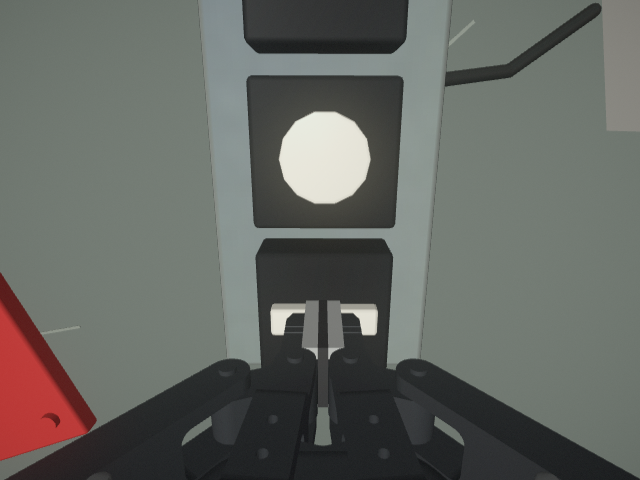

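The force rises from 8 to 13 N with no further travel, so the bar is bottomed. I'll lift and go to the square key.

```bash
python3 -m jog '[{"grip":1,"xyz":[0,0,-0.015],"dr":[0,0,0]},{"grip":1,"xyz":[0,0,-0.04],"dr":[0,0,0]},{"grip":1,"xyz":[0,0,-0.04],"dr":[0,0,0]},{"grip":1,"xyz":[0.001,-0.04,-0.04],"dr":[0,0,0]},{"grip":1,"xyz":[0.001,-0.08,-0.04],"dr":[0,0,0]},{"grip":1,"xyz":[0.001,-0.12,-0.04],"dr":[0,0,0]},{"grip":1,"xyz":[0.001,-0.13,-0.03],"dr":[0,0,0]},{"grip":1,"xyz":[0.001,-0.13,-0.025],"dr":[0,0,0]},{"grip":1,"xyz":[0.001,-0.13,-0.025],"dr":[0,0,0]},{"grip":1,"xyz":[0.001,-0.13,-0.025],"dr":[0,0,0]}]'; python3 snap.py w6  [.551,.284,.067]
```

```text
time: 5.03
eef_pos: [0.549, 0.2837, 0.0808]
tcp_rot: [0.989, -0.148, -0.001, 0.001]
contact_force: [-0.2, 0.9, 0.9]
opening: 0.002
[0.549  0.2837 0.0808] [ 0.31  0.33  1.82 -0.    1.    0.61]
[[ 0.956 -0.292 -0.003]
 [-0.292 -0.956 -0.001]
 [-0.002  0.002 -1.   ]]
[.551,.284,.067] [ 0.0019 -0.0009  0.0138]
```

View pics/w6.png

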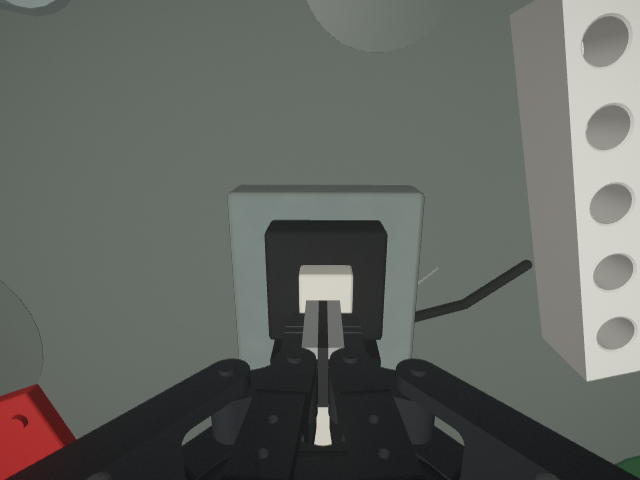

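```bash
python3 -m jog '[{"grip":1,"xyz":[0.001,0,0.008],"dr":[0,0,0]},{"grip":1,"xyz":[0.001,0,0.014],"dr":[0,0,0]},{"grip":1,"xyz":[0.001,0,0.017],"dr":[0,0,0]},{"grip":1,"xyz":[0.001,0,0.02],"dr":[0,0,0]},{"grip":1,"xyz":[0.001,0,0.0225],"dr":[0,0,0]},{"grip":1,"xyz":[0.001,0,0.0225],"dr":[0,0,0]},{"grip":1,"xyz":[0.001,0,0.0225],"dr":[0,0,0]}]';python3 -m jog '[{"grip":1,"xyz":[0,0,0.001],"dr":[0,0,0]},{"grip":1,"xyz":[0,0,0.001],"dr":[0,0,0]},{"grip":1,"xyz":[0,0,0.001],"dr":[0,0,0]}]'; python3 snap.py w7 [.531,.2225,.1] 
```

```text
time: 5.67
eef_pos: [0.5514, 0.2839, 0.0605]
tcp_rot: [0.989, -0.147, 0.0, 0.0]
contact_force: [-1.9, -2.7, 3.9]
opening: 0.003
time: 5.92
eef_pos: [0.5515, 0.2841, 0.06]
tcp_rot: [0.989, -0.147, 0.0, 0.0]
contact_force: [-2.4, -3.1, 6.7]
opening: -0.007
[0.5515 0.2841 0.06  ] [ 0.31  0.36  1.82 -0.    0.96  0.61]
[[ 0.957 -0.291  0.   ]
 [-0.291 -0.957 -0.001]
 [ 0.     0.001 -1.   ]]
[.531,.2225,.1] [-0.0016  0.0649 -0.0399]
```

View pics/w7.png

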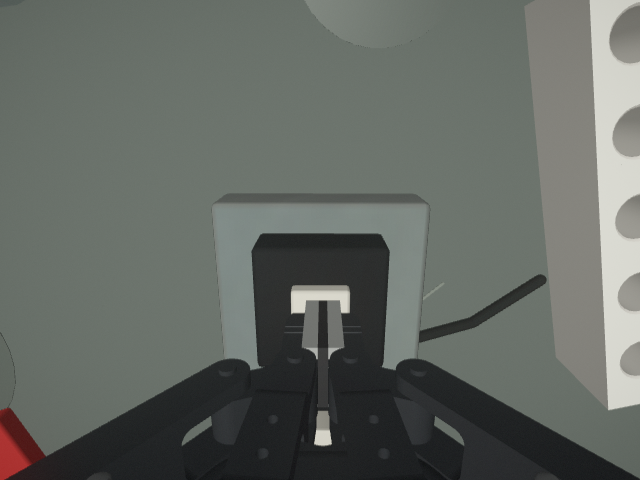

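I'll push a little further to be sure, then lift and go to the round key.

```bash
python3 -m jog '[{"grip":1,"xyz":[0,0,0.0015],"dr":[0,0,0]},{"grip":1,"xyz":[0,0,0.0015],"dr":[0,0,0]},{"grip":1,"xyz":[0,0,0.0015],"dr":[0,0,0]}]'; python3 -m jog '[{"grip":1,"xyz":[0,0,-0.015],"dr":[0,0,0]},{"grip":1,"xyz":[0,0,-0.045],"dr":[0,0,0]},{"grip":1,"xyz":[0,0,-0.045],"dr":[0,0,0]},{"grip":1,"xyz":[-0.001,0.035,-0.045],"dr":[0,0,0]},{"grip":1,"xyz":[-0.001,0.065,-0.04],"dr":[0,0,0]},{"grip":1,"xyz":[-0.001,0.065,-0.03],"dr":[0,0,0]},{"grip":1,"xyz":[-0.001,0.065,-0.025],"dr":[0,0,0]},{"grip":1,"xyz":[-0.001,0.065,-0.025],"dr":[0,0,0]},{"grip":1,"xyz":[-0.001,0.065,-0.025],"dr":[0,0,0]}]'; python3 snap.py w8 [.531,.222,.06]
```

```text
time: 6.22
eef_pos: [0.5515, 0.2841, 0.0599]
tcp_rot: [0.989, -0.147, -0.0, 0.001]
contact_force: [-4.9, -5.7, 13.1]
opening: -0.002
time: 6.97
eef_pos: [0.5313, 0.2231, 0.0817]
tcp_rot: [0.989, -0.147, -0.0, -0.0]
contact_force: [-0.6, 0.3, 1.1]
opening: 0.002
[0.5313 0.2231 0.0817] [0.22 0.24 1.93 0.   0.97 0.52]
[[ 0.957 -0.291 -0.001]
 [-0.291 -0.957  0.   ]
 [-0.001 -0.    -1.   ]]
[.531,.222,.06] [0.0001 0.0012 0.0217]
```

View pics/w8.png

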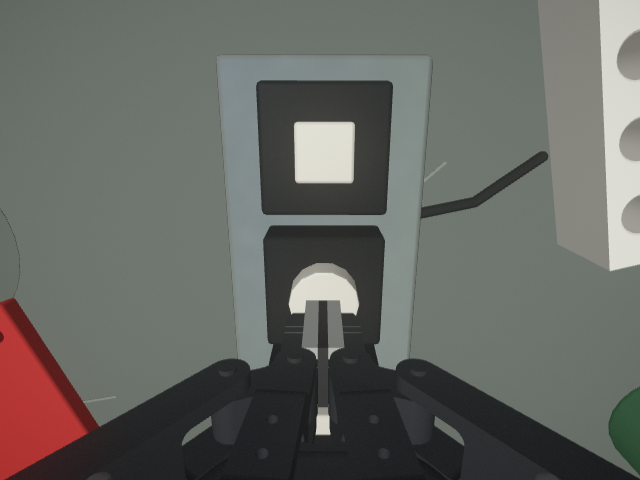

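The square key has sprung back, and the fingers are over the round key. I'll press it now.

```bash
python3 -m jog '[{"grip":1,"xyz":[0,0,0.008],"dr":[0,0,0]},{"grip":1,"xyz":[0,0,0.014],"dr":[0,0,0]},{"grip":1,"xyz":[0,0,0.017],"dr":[0,0,0]},{"grip":1,"xyz":[0,0,0.02],"dr":[0,0,0]},{"grip":1,"xyz":[0,0,0.0235],"dr":[0,0,0]},{"grip":1,"xyz":[0,0,0.0235],"dr":[0,0,0]},{"grip":1,"xyz":[0,0,0.0235],"dr":[0,0,0]}]';python3 -m jog '[{"grip":1,"xyz":[0,0,0.001],"dr":[0,0,0]},{"grip":1,"xyz":[0,0,0.002],"dr":[0,0,0]},{"grip":1,"xyz":[0,0,0.002],"dr":[0,0,0]}]'; python3 -m jog '[{"grip":1,"xyz":[0,0,-0.015],"dr":[0,0,0]},{"grip":1,"xyz":[0,0,-0.05],"dr":[0,0,0]},{"grip":1,"xyz":[0,0,-0.09],"dr":[0,0,0]},{"grip":1,"xyz":[0,0,-0.13],"dr":[0,0,0]},{"grip":1,"xyz":[0,0,-0.17],"dr":[0,0,0]},{"grip":1,"xyz":[0,0,-0.18],"dr":[0,0,0]},{"grip":1,"xyz":[0,0,-0.18],"dr":[0,0,0]},{"grip":1,"xyz":[0,0,-0.18],"dr":[0,0,0]}]'; python3 snap.py w9
```

```text
time: 7.6
eef_pos: [0.5313, 0.2229, 0.06]
tcp_rot: [0.989, -0.147, -0.0, -0.0]
contact_force: [-3.2, -0.6, 7.0]
opening: 0.005
time: 7.85
eef_pos: [0.5314, 0.2229, 0.0598]
tcp_rot: [0.989, -0.147, -0.001, 0.0]
contact_force: [-7.1, -0.9, 16.4]
opening: -0.004
time: 8.52
eef_pos: [0.5312, 0.2224, 0.2366]
tcp_rot: [0.989, -0.147, 0.0, -0.0]
contact_force: [0.1, -0.3, -1.3]
opening: 0.005
[0.5312 0.2224 0.2366] [ 0.22  0.06  1.82 -0.    1.26  0.52]
[[ 0.957 -0.292  0.001]
 [-0.292 -0.957  0.   ]
 [ 0.    -0.    -1.   ]]
```

View pics/w9.png

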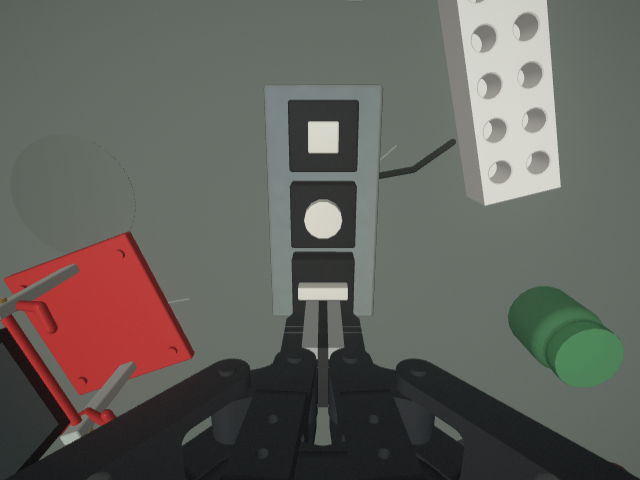

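All three keys are back up. Next I go above the flap handle, opening the gripper and yawing so the jaws shut across the rod.

```bash
python3 -m jog '[{"grip":0,"xyz":[0.043,0.321,-0.02],"dr":[0,0,-0.41]},{"grip":0,"xyz":[0.043,0.321,-0.02],"dr":[0,0,-0.41]},{"grip":0,"xyz":[0.043,0.321,-0.02],"dr":[0,0,-0.41]},{"grip":0,"xyz":[0.043,0.321,-0.02],"dr":[0,0,-0.41]},{"grip":0,"xyz":[0.043,0.321,-0.02],"dr":[0,0,-0.41]},{"grip":0,"xyz":[0.043,0.321,-0.02],"dr":[0,0,-0.41]},{"grip":0,"xyz":[0.043,0.321,-0.02],"dr":[0,0,-0.41]},{"grip":0,"xyz":[0.043,0.321,-0.02],"dr":[0,0,-0.41]},{"grip":0,"xyz":[0.043,0.321,-0.02],"dr":[0,0,-0.41]},{"grip":0,"xyz":[0.043,0.321,-0.02],"dr":[0,0,-0.41]},{"grip":0,"xyz":[0.043,0.321,-0.02],"dr":[0,0,-0.41]}]'; python3 snap.py w10 [.479,-.097,.13]
```

```text
time: 9.48
eef_pos: [0.4777, -0.0967, 0.2542]
tcp_rot: [0.998, 0.056, -0.002, -0.001]
contact_force: [0.6, 0.3, -0.8]
opening: 1.001
[ 0.4777 -0.0967  0.2542] [-0.41 -0.15  2.    0.    1.3  -0.52]
[[ 0.994  0.113 -0.004]
 [ 0.113 -0.994  0.002]
 [-0.004 -0.003 -1.   ]]
[.479,-.097,.13] [0.0017 0.0008 0.1242]
```

View pics/w10.png

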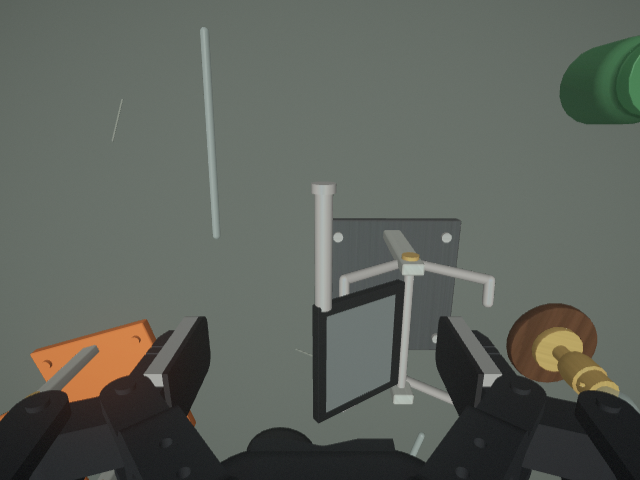

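The rod is vertical in the picture, from (323,188) to (323,308), and centred between the jaws. I'll refine with this view together with w2.

```bash
python3 - <<'E'
from h import *
import pickle
L=lambda n:cam("wrist",pickle.load(open(n+".pkl","rb")))
A=L("w10");B=L("w2");T=cam("top");S=cam("scene")
c2t=lambda u,v:((u+.5)/4-.5+335,(v+.5)/4-.5+195)
c2s=lambda u,v:((u-400+.5)/4-.5+245,(v+.5)/4-.5+230)
for n,a,b,c,d in [("h+",(411,269),(373,158),c2t(138,153),c2s(645,216)),("h-",(402,399),(423,289),c2t(320,127),c2s(524,364)),
 ("tip",(323,189),(245,110),c2t(57,259),c2s(617,50)),("root",(323,308),(295,221),c2t(180,242),c2s(538,145))]:
  print(n,tri(ray(A,a),ray(B,b)),tri(ray(A,a),ray(B,b),ray(T,c),ray(S,d)))
for x in (.476,.478,.48):print(x,proj(A,[x,-.097,.149]),proj(A,[x,-.06,.149]))
E
```

```text
h+ (array([ 0.54775122, -0.11903969,  0.11653553]), [1.1, 1.1]) (array([ 0.54904288, -0.11942363,  0.11566231]), [2.0, 1.0, 1.8, 1.5])
h- (array([ 0.56107408, -0.23697233,  0.11675669]), [0.7, 0.7]) (array([ 0.56261961, -0.23838842,  0.11547426]), [1.6, 1.3, 2.5, 1.0])
tip (array([ 0.47272314, -0.06026308,  0.15392529]), [0.4, 0.4]) (array([ 0.47354095, -0.06027671,  0.15744995]), [1.2, 0.1, 2.1, 2.4])
root (array([ 0.48160522, -0.13924572,  0.15876499]), [0.2, 0.2]) (array([ 0.4823976 , -0.1398555 ,  0.15461274]), [1.6, 1.2, 0.6, 2.2])
0.476 [322.10765495 242.97113182] [328.69722528 187.62575035]
0.478 [325.10232293 243.30158764] [331.82216787 187.98419689]
0.48 [328.09559828 243.63188978] [334.94559328 188.34246941]
```

```bash
python3 -m jog '[{"grip":0,"xyz":[0.001,-0.004,0.03],"dr":[0,0,0]},{"grip":0,"xyz":[0.001,-0.004,0.06],"dr":[0,0,0]},{"grip":0,"xyz":[0.001,-0.004,0.09],"dr":[0,0,0]},{"grip":0,"xyz":[0.001,-0.004,0.11],"dr":[0,0,0]},{"grip":0,"xyz":[0.001,-0.004,0.122],"dr":[0,0,0]},{"grip":0,"xyz":[0.001,-0.004,0.122],"dr":[0,0,0]},{"grip":0,"xyz":[0.001,-0.004,0.122],"dr":[0,0,0]}]'; python3 snap.py w11 [.478,-.092,.131]; python3 -c "
from h import *
cv2.imwrite('pics/s11.png',cv2.resize(ctrl.read_camera('scene')[200:380,200:420,::-1],None,fx=3,fy=3))"
```

```text
time: 10.12
eef_pos: [0.4793, -0.092, 0.1346]
tcp_rot: [0.998, 0.058, -0.001, -0.0]
contact_force: [1.2, -0.2, -0.0]
opening: 1.003
[ 0.4793 -0.092   0.1346] [-0.4  -0.02  2.11  0.    1.06 -0.51]
[[ 0.993  0.116 -0.001]
 [ 0.116 -0.993  0.001]
 [-0.001 -0.001 -1.   ]]
[.478,-.092,.131] [-0.0013 -0.0001  0.0036]
```

View pics/w11.png

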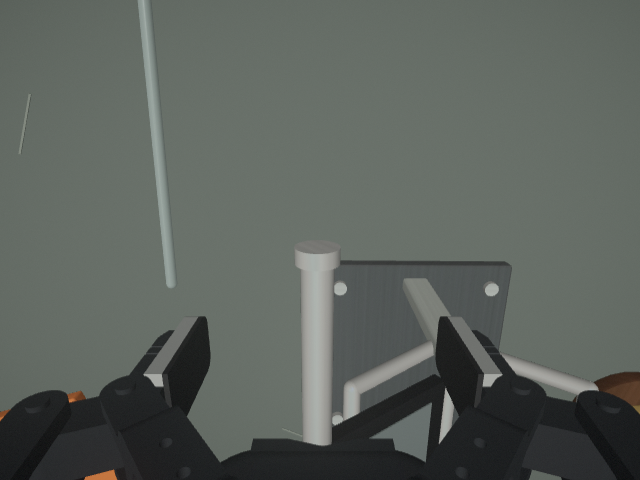

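View pics/s11.png

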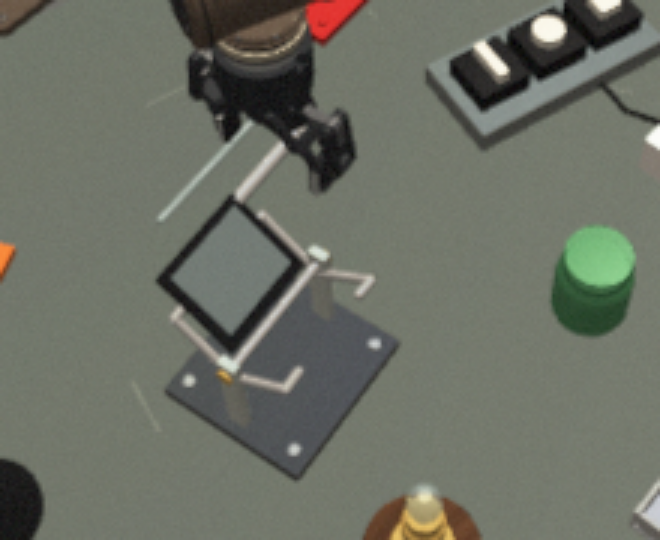

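The rod lies between the pads, about 2 mm to the −x side as intended. I'll lower 3 mm and close.

```bash
python3 -m jog '[{"grip":0,"xyz":[-0.001,0,0.003],"dr":[0,0,0]},{"grip":0.5,"xyz":[-0.001,0,0.003],"dr":[0,0,0]},{"grip":0.8,"xyz":[-0.001,0,0.003],"dr":[0,0,0]},{"grip":1,"xyz":[-0.001,0,0.003],"dr":[0,0,0]},{"grip":1,"xyz":[-0.001,0,0.003],"dr":[0,0,0]},{"grip":1,"xyz":[-0.001,0,0.003],"dr":[0,0,0]},{"grip":1,"xyz":[-0.001,0,0.003],"dr":[0,0,0]},{"grip":1,"xyz":[-0.001,0,0.003],"dr":[0,0,0]}]' 30; python3 snap.py w12
```

```text
time: 10.88
eef_pos: [0.4774, -0.0933, 0.1319]
tcp_rot: [0.998, 0.057, -0.001, 0.0]
contact_force: [-4.2, -0.3, 3.0]
opening: 0.125
[ 0.4774 -0.0933  0.1319] [-0.4  -0.02  2.11 -0.    1.05 -0.51]
[[ 0.993  0.114 -0.003]
 [ 0.114 -0.993 -0.   ]
 [-0.003 -0.    -1.   ]]
```

View pics/w12.png

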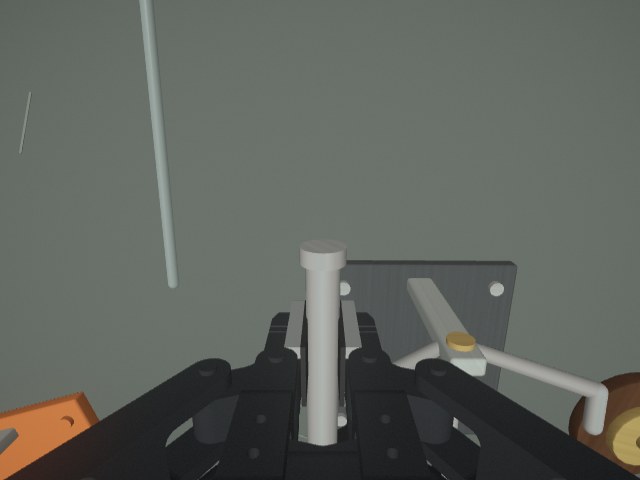

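The rod is gripped (opening about 11 mm for a 12 mm rod). I'll swing along the 85 mm arc, first to about −0.12 rad.

```bash
python3 -m jog '[{"grip":1,"xyz":[0.0041,0,-0.0055],"dr":[0,0,0]},{"grip":1,"xyz":[0.0086,0,-0.0105],"dr":[0,0,0]},{"grip":1,"xyz":[0.0148,0,-0.0163],"dr":[0,0,0]},{"grip":1,"xyz":[0.0216,0,-0.0215],"dr":[0,0,0]},{"grip":1,"xyz":[0.0288,0,-0.0259],"dr":[0,0,0]},{"grip":1,"xyz":[0.0365,0,-0.0296],"dr":[0,0,0]},{"grip":1,"xyz":[0.0445,0,-0.0325],"dr":[0,0,0]},{"grip":1,"xyz":[0.0527,0,-0.0346],"dr":[0,0,0]},{"grip":1,"xyz":[0.0594,0,-0.0357],"dr":[0,0,0]},{"grip":1,"xyz":[0.0594,0,-0.0357],"dr":[0,0,0]},{"grip":1,"xyz":[0.0594,0,-0.0357],"dr":[0,0,0]}]' 30; python3 snap.py w13;python3 -c "
from h import *
cv2.imwrite('pics/s13.png',cv2.resize(ctrl.read_camera('scene')[200:380,200:420,::-1],None,fx=3,fy=3))"
```

```text
time: 11.85
eef_pos: [0.5387, -0.0865, 0.1687]
tcp_rot: [0.998, 0.057, 0.001, 0.0]
contact_force: [-2.1, 0.5, 5.9]
opening: 0.126
[ 0.5387 -0.0865  0.1687] [-0.35  0.06  1.95  0.    1.12 -0.46]
[[ 0.993  0.114  0.003]
 [ 0.114 -0.993 -0.   ]
 [ 0.003  0.001 -1.   ]]
```

View pics/w13.png

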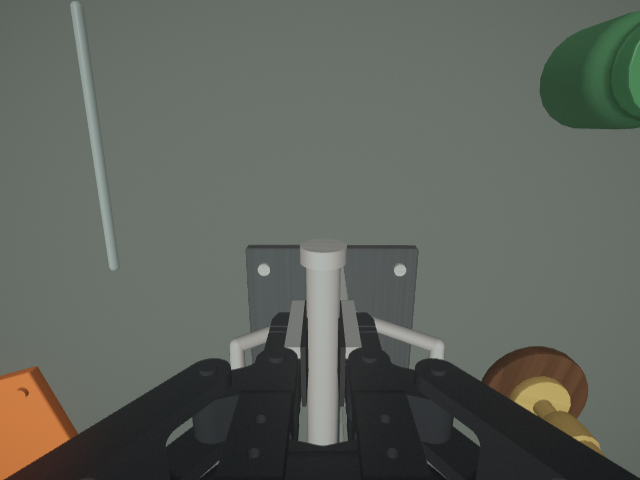

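View pics/s13.png

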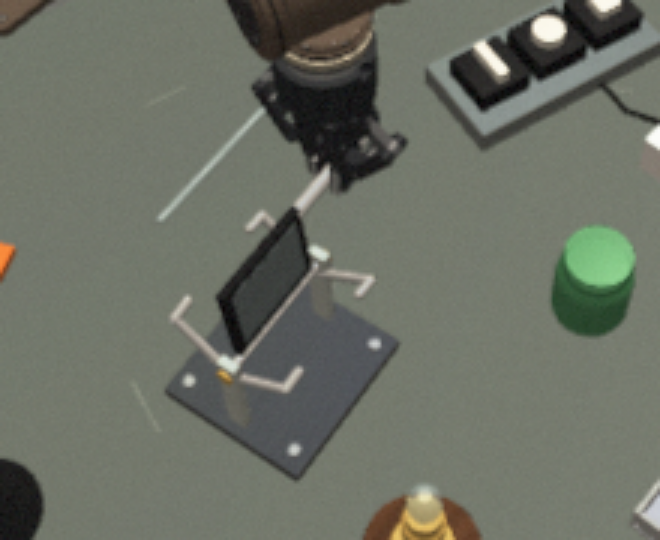

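```bash
python3 - <<'E'
from h import *
import pickle
L=lambda n:cam("wrist",pickle.load(open(n+".pkl","rb")))
A=L("w11");B=L("w12");C=L("w13");D=L("w10")
cv2.imwrite("pics/z13.png",np.hstack([cv2.resize(cv2.imread("pics/w13.png")[230:380,220:450],(800,522))]))
x=np.array([.993,.114,0])
p,e=tri(ray(C,(437,346)),ray(D,(490,281)));print(p,e,p@x)
q,e=tri(ray(C,(238,346)),ray(D,(345,279)),ray(A,(352,387)));print(q,e,q@x)
print("hinge s",(p+q)@x/2)
for z in(.008,):
  a=plane(C,(264,270),z);b=plane(C,(400,270),z);print("bolts",(a@x+b@x)/2,np.linalg.norm(a-b))
print("now s",np.array([.5387,-.0865,0])@x, "caps", np.array([.5555,-.1785,0])@x)
E
```

```text
[ 0.6038438  -0.11867692  0.12668765] [0.3, 0.3] 0.5860877278247233
[ 0.49668759 -0.13046389  0.12569158] [0.7, 0.4, 0.5] 0.4783378945656907
hinge s 0.532212811195207
bolts 0.5323621233930049 0.11285083071557167
now s 0.5250680999999999 caps 0.5312625000000001
```

View pics/z13.png

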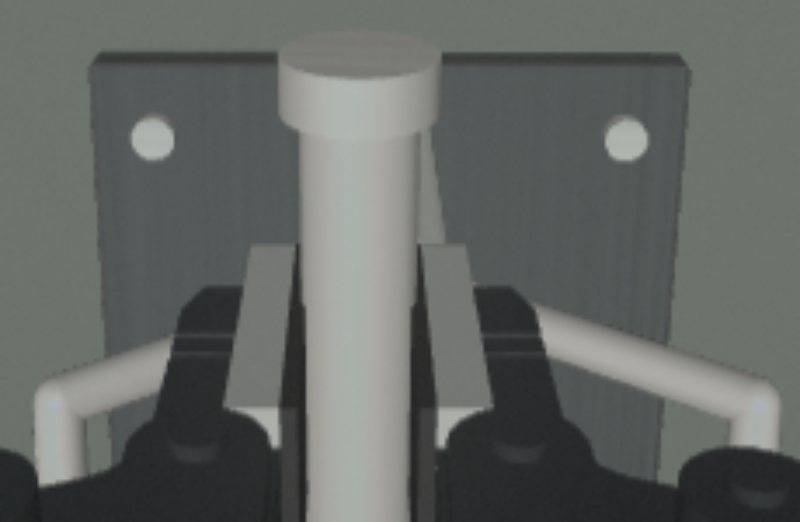

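Four estimates put the hinge at s ≈ 0.5323 along the tool x axis, and the TCP is at 0.5251. About 7 mm remains, so I'll finish slowly and then grip harder.

```bash
python3 -m jog '[{"grip":1,"xyz":[0.002,0,-0.0002],"dr":[0,0,0]},{"grip":1,"xyz":[0.004,0,-0.0004],"dr":[0,0,0]},{"grip":1,"xyz":[0.006,0,-0.0005],"dr":[0,0,0]},{"grip":1,"xyz":[0.0072,0,-0.0006],"dr":[0,0,0]},{"grip":1,"xyz":[0.0072,0,-0.0006],"dr":[0,0,0]},{"grip":1,"xyz":[0.0072,0,-0.0006],"dr":[0,0,0]},{"grip":1,"xyz":[0.0072,0,-0.0006],"dr":[0,0,0]},{"grip":1,"xyz":[0.0072,0,-0.0006],"dr":[0,0,0]}]' 60; python3 snap.py w14;python3 -c "
from h import *
cv2.imwrite('pics/s14.png',cv2.resize(ctrl.read_camera('scene')[200:380,200:420,::-1],None,fx=3,fy=3))
cv2.imwrite('pics/t14.png',cv2.resize(ctrl.read_camera('top')[190:280,330:450,::-1],None,fx=6,fy=6))"
```

```text
time: 12.62
eef_pos: [0.544, -0.0859, 0.1691]
tcp_rot: [0.998, 0.057, -0.001, 0.0]
contact_force: [-4.6, -0.1, 7.6]
opening: 0.113
[ 0.544  -0.0859  0.1691] [-0.34  0.08  1.94 -0.    1.13 -0.45]
[[ 0.993  0.114 -0.002]
 [ 0.114 -0.993 -0.001]
 [-0.002  0.001 -1.   ]]
```

View pics/w14.png

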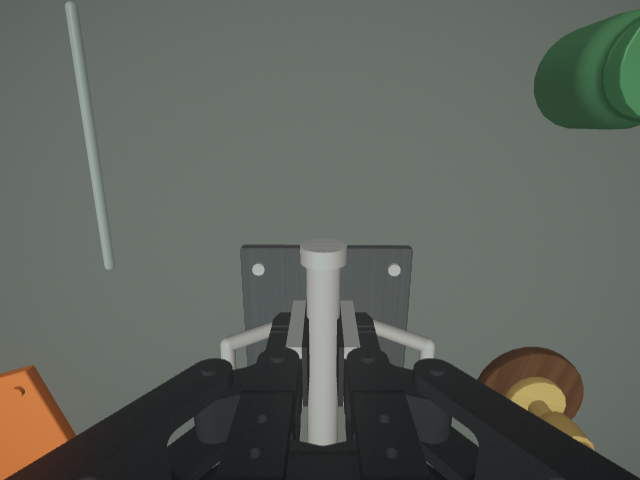

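View pics/s14.png

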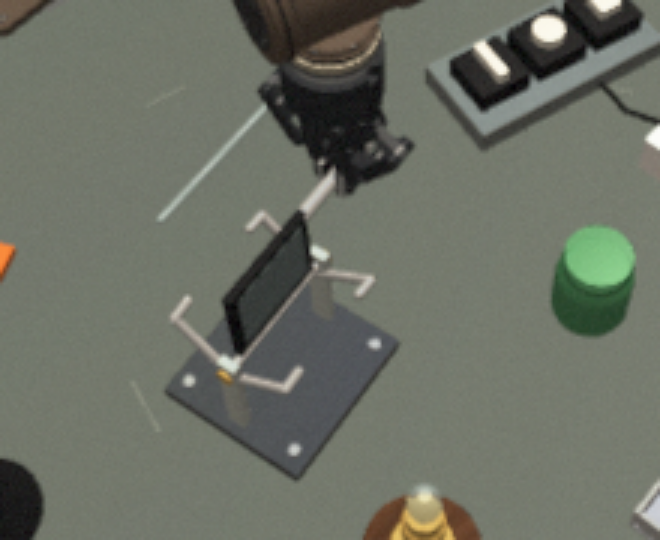

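View pics/t14.png

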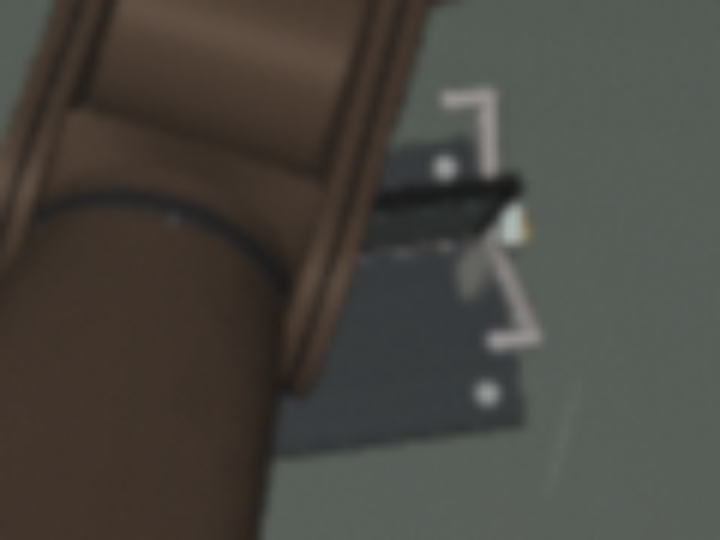

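The TCP stopped about 2 mm short because of rod friction. I'll do the remaining ~2.3 mm with a light grip, then firm up.

```bash
python3 -m jog '[{"grip":1,"xyz":[0.001,0,0],"dr":[0,0,0]},{"grip":1,"xyz":[0.002,0,0],"dr":[0,0,0]},{"grip":1,"xyz":[0.002,0,0],"dr":[0,0,0]},{"grip":1,"xyz":[0.002,0,0],"dr":[0,0,0]},{"grip":1,"xyz":[0.002,0,0],"dr":[0,0,0]},{"grip":1,"xyz":[0.002,0,0],"dr":[0,0,0]}]' 25; python3 snap.py w15; python3 - <<'E'
from h import *
import pickle
st=pickle.load(open("w15.pkl","rb"));C=cam("wrist",st);x=np.array([.993,.114,0])
print("tcp s",st["eef_pos"]@x)
im=cv2.imread("pics/w15.png");g=im.astype(int).min(2)
m=(g>150).astype(np.uint8);n,l,s,c=cv2.connectedComponentsWithStats(m)
for i in range(1,n):
    if s[i,4]>40:print(s[i],c[i].round(1))
for v in(275,285,295):
    r=np.where(g[v,280:370]>110)[0]+280;print(v,r.min(),r.max())
for v in(345,350,355):
    print(v,[ (np.where(g[v,a:b]>120)[0]+a)[[0,-1]] for a,b in((205,245),(415,450))])
E
```

```text
time: 13.27
eef_pos: [0.547, -0.0856, 0.1686]
tcp_rot: [0.998, 0.057, 0.001, 0.0]
contact_force: [-2.2, -0.8, 5.2]
opening: 0.112
[ 0.547  -0.0856  0.1686] [-0.34  0.08  1.93  0.    1.13 -0.45]
[[ 0.994  0.114  0.002]
 [ 0.114 -0.994 -0.001]
 [ 0.002  0.001 -1.   ]]
tcp s 0.5333762740958399
[ 62   4  41 264 559] [ 84.7 155.1]
[ 305  251   33  194 4515] [320.7 341.3]
[248 264  12  12 107] [253.3 269.6]
[384 265  12  11 105] [389.6 270. ]
[214 326  57  33 433] [236.7 341.2]
[375 327  53  35 535] [404.7 342.1]
[289 347  13  11  54] [297.3 350.3]
[344 347  13  11  54] [347.7 350.2]
275 306 339
285 306 338
295 307 338
345 [array([214, 241]), array([415, 428])]
350 [array([214, 226]), array([415, 428])]
355 [array([214, 226]), array([415, 428])]
```

View pics/w15.png

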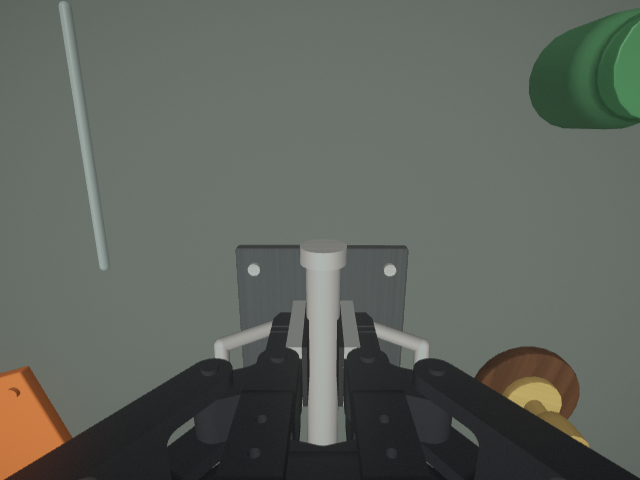

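The stop arms (mid 321), base bolts (mid 321.4) and rod (322.5) line up in the picture, so the flap is within about 1 mm (≈0.01 rad) of upright. I'll trim −0.7 mm and firm up the grip.

```bash
python3 -m jog '[{"grip":1,"xyz":[-0.0007,0,0],"dr":[0,0,0]},{"grip":1,"xyz":[-0.0007,0,0],"dr":[0,0,0]},{"grip":1,"xyz":[-0.0007,0,0],"dr":[0,0,0]},{"grip":1,"xyz":[-0.0007,0,0],"dr":[0,0,0]}]' 25; python3 -m jog '[{"grip":1,"xyz":[0,0,0],"dr":[0,0,0]},{"grip":1,"xyz":[0,0,0],"dr":[0,0,0]},{"grip":1,"xyz":[0,0,0],"dr":[0,0,0]},{"grip":1,"xyz":[0,0,0],"dr":[0,0,0]},{"grip":1,"xyz":[0,0,0],"dr":[0,0,0]},{"grip":1,"xyz":[0,0,0],"dr":[0,0,0]},{"grip":1,"xyz":[0,0,0],"dr":[0,0,0]},{"grip":1,"xyz":[0,0,0],"dr":[0,0,0]}]' 60; python3 snap.py w16; python3 - <<'E'
from h import *
import pickle
st=pickle.load(open("w16.pkl","rb"));s=ctrl.get_state();print("tcp s",st["eef_pos"]@[.993,.114,0],s["dq"].round(4),s["contact_force"])
g=cv2.imread("pics/w16.png").astype(int).min(2)
m=(g>150).astype(np.uint8);n,l,k,c=cv2.connectedComponentsWithStats(m)
for i in range(1,n):
    if 80<k[i,4]<200:print(k[i],c[i].round(1))
for v in(275,295):
    r=np.where(g[v,280:370]>110)[0]+280;print(v,r.min(),r.max())
for v in(350,355):
    print(v,[ (np.where(g[v,a:b]>120)[0]+a)[[0,-1]] for a,b in((205,245),(410,450))])
cv2.imwrite('pics/s16.png',ctrl.read_camera('scene')[:,:,::-1])
E
```

```text
time: 13.65
eef_pos: [0.5464, -0.0856, 0.1686]
tcp_rot: [0.998, 0.057, 0.001, 0.0]
contact_force: [-0.8, -1.6, 5.6]
opening: 0.118
time: 14.32
eef_pos: [0.5464, -0.0856, 0.1686]
tcp_rot: [0.998, 0.057, 0.001, 0.0]
contact_force: [-0.7, -1.6, 5.3]
opening: 0.115
[ 0.5464 -0.0856  0.1686] [-0.34  0.08  1.94  0.    1.13 -0.45]
[[ 0.994  0.114  0.002]
 [ 0.114 -0.994 -0.001]
 [ 0.002  0.001 -1.   ]]
tcp s 0.5327664204652981 [-0.0002 -0.0001 -0.     -0.0008 -0.0016 -0.0015] [-0.27728071 -1.32751245  5.47786171]
[248 264  13  12 106] [254.  269.5]
[385 265  12  11 105] [390.4 270. ]
275 306 339
295 306 338
350 [array([215, 227]), array([415, 429])]
355 [array([216, 228]), array([416, 429])]
```

View pics/s16.png

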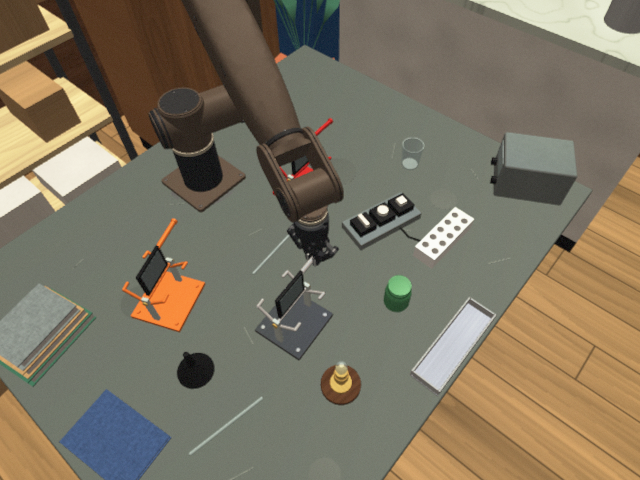

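The flap is upright, and its stop arms and bolts sit at mid 322 and 322.2 against the rod's 322.3. It isn't moving and is gripped at 60 N. The bystanders are where they started and all the keys are up, so I'm handing in.

```bash
python3 -c "
from plant import ctrl
print(ctrl.sign_off(), ctrl.get_state()['time'])"
```

```text
the job is handed in; nothing more can be done
the job is handed in; nothing more can be done
```

I pressed the three keys in order, swung the grey mirror flap upright, and handed in at about 14.4 s of the 51 s allowed, still gripping it at 60 N.

- **Keys:** I pressed bar, square and round one at a time. Each was pushed until the force rose to 13–16 N with no further travel, at about 6.5–7 mm below the measured key-top height. All three were up again in a wrist picture taken afterwards.
- **Flap:** On the last checks the handle rod, the middle of the stop arms and the middle of the base bolts lined up within about 0.5 px. The tool was within about 0.5 mm of the estimated hinge position. Together these put the flap about 0.01 rad from straight up. The joints were still to within 0.002 rad/s.
- **Disagreement:** The hinge estimates differed by about 1.7 mm, which is 0.02 rad. The first final approach also stopped about 2 mm short because of rod friction. The correction then put the rod about 1 mm past upright by my estimate, and I trimmed it back 0.7 mm.
- **Other things:** In the last scene picture the glassware, lamp and other loose items looked to be where they started. I judged that by eye and did not measure it.

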